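Grease a bearing through its tilted nipple with a push-type greaser

ROBOT

A 6-joint arm with a two-finger parallel gripper is mounted at the origin on the work surface. World frame = base frame: x ahead of the robot, y to its left, z up, the work surface at z = 0. Lengths are in mm, angles in rad, forces in N, time in s.
With the tool pointing down it reaches from about 350 to 875 mm from the base axis. Payload 4.2 kg.
Tool frame: the origin (TCP) lies at the very end of the fingers, on their centre line; the grasp point (between the pads) lies arm.grip_depth behind it (arm.grip_depth is the distance from the TCP to the grasp point, in mm); z points along the fingers, y is the direction in which the jaws open and shut (so a half turn about z gives the same grasp; the last joint's range is limited). The gripper opens to 85 mm and grips with 20 to 120 N. Pads are 22 mm wide; open, the fingers measure 114 mm over their backs; the gripper's body (76 mm by 85 mm) begins 54 mm behind the grasp point. The pads swing forward as they close: fully open they stand 13 mm farther back than shut.
Start: joints at [1.597, 0.385, 0.008, 0, -1.194, -0.259], TCP at [144.158, 608.126, 231.312] pointing down, gripper open.
Joint ranges: [-3.14, 3.14], [-1.21, 2.06], [-1.07, 1.41], [-3.16, 2.05], [-2.99, -0.16], [-3.1, 3.1]. Speed limits (rad/s): [2.79, 2.79, 3.14, 3.14, 3.14, 3.14].

INTERFACE

Orientations are given as a unit quaternion [x, y, z, w].
In Python, from bench import arm, optics, workorder gives the robot as it stands. The module is installed in compiled form; this text tells all that it offers.
- The arm moves only by the tool play_rows, never from a script. Its arguments are lists of equal length, an entry for each row: "travel": the shift along the tool's x, y, z in m, a list of three; "rotation": the turn, a rotation vector about the tool's x, y, z in rad, a list of three; "grip": the opening, from 0 (shut) to 1 (fully open). In form: {"travel": [[x, y, z], ...], "rotation": [[rx, ry, rz], ...], "grip": [grip, ...]}. A call has 1 to 12 rows; each row shifts and turns the commanded pose from where the row before left it, along the tool's axes as they then stand; what a row does not reach is not made up. A row lasts 1/12 s, in which the tool goes at most 41.7 mm and 7.16 degrees, less where a joint would pass 70% of its speed; a pose out of reach is approached as far as the arm can. A call is refused whole if a number of a shift passes 0.0417 or a number of a turn 0.125, either way. A call with a gripper value outside its range is refused whole. The fingers move at their own pace and stop on an object; the grip force is fixed at half the most. Time passes only in rows, so rows that do not move let the fingers close. It gives the time, the measured TCP pose, the force and the opening at its end, in the units of the state.
- arm.read_state(): the state, without advancing time (a new reading comes with each control period).
- optics.get_image(name): name is "scene" or "top" or "wrist"; returns a dict with "image" (400x640x3 uint8, blue, green, red), "depth" (400x640 float32, mm along the optical axis (not along the pixel's ray), 0 where there is no reading), "camera_matrix" (3x3 intrinsics, pixels), "k1" (the pictures are not rectified: a ray, as slopes to the right and down, at radius r is drawn at 1 + k1 r^2 times it, then the intrinsics apply), "R" (3x3) and "t" (3): a world point X has camera coordinates R X + t; the wrist camera has in their place "hand_eye" (4x4, takes a point from camera to tool coordinates, whose origin is the TCP and whose axes are the flange's). Camera axes: x right, y down, z forward; pixel columns grow to the right and rows downward; lengths in mm; the calibration is good to about 2 mm. A picture is of the moment at which its call begins: read the wrist's pose just before it.
- workorder.job_done(): hands the job in, once; it reports no verdict.
The state is a dict: "clock": time; "joints": joint angles; "joint_vel": joint speeds; "joint_efforts": joint torques, N m; "position": TCP position; "ee_rot": TCP orientation; "contact_force": force on the tool from outside, world axes, zero at the start; "wrist_torque": the same for the moment, N m; "gripper_width": finger opening in mm.
Only numpy, scipy, OpenCV 4.12 (cv2) and the standard library are available. Lean on these libraries where they do the work, as an engineer would, in place of code of your own. Each camera call takes 0.05 s, during which the arm holds its last target. There are 200 camera calls.

TASK

Slide the small push-type greaser out through the open front of its slotted holder, then press its brass mouth squarely onto the tilted grease nipple of the bearing block until it snaps over the nipple's head, and push on against the nipple's spring pin until the mouth is fully home on the nipple's shoulder. Finish while still gripping the greaser and holding it pressed home in line with the nipple; do not let go. Leave the spanner, the fuse link and the two thumb nuts where they lie.

Things in the scene. Friction and masses are not known exactly. Their poses are not given: they have to be found in the camera images.
- greaser: Push-type greaser, loose, 0.2 to 0.42 kg, 136 mm long, upright in the holder, mouth down, axes parallel to the holder's within 0.02 rad. Origin: centre of the mouth at its lower end; z along its axis to the grip. Brass nose dia 27, z 0-40 (bore dia 13 for 6 mm, then 19 to its closed end at z 32), neck dia 22 to z 70, flange 44 x 44 at z 70-76. Its turn about z does not matter on the nipple.
- greaser_grip (a point): Middle of the greaser's black ribbed square grip, 24 x 24 mm, 60 long (greaser z 76 to 136; this point is at z 106), flat sides facing the greaser's x and y; axes as the greaser's.
- holder: Grey slotted stand fixed to the bench, base 85 x 85 mm, 104 high. Origin: centre of its underside, on the bench; z up. Open front faces its -x, back plate (x 28-33) closes +x. Side plates: y 24-31 either side. The greaser's flange rests on two shelf strips (top z 90, x -28 to 28, slot 28 wide) in a channel 48 wide, so that the mouth is at z 20.
- holder_front (a point): Middle of the holder's front opening, at shelf height: holder x -28, z 90 mm; axes as the holder's. Two lips (holder z 99-104, reaching in to y +-17) overhang the flange: the greaser cannot be lifted, only slid along the holder's -x at that height. It starts within 4 mm of the middle; the flange is clear of the lips after 54 mm. The grip stands 42 mm above the lips.
- block: Grey cast bearing block fixed to the bench, base 75 x 150 x 14 mm, with a round housing (radius 35, 64 long, axis along its y at height 47) and a shaft, dia 28, reaching 60 mm either side in y. Origin: centre of its underside, on the bench, z up. The nipple stands on the housing, leaning to the block's -x.
- nipple: Steel grease nipple on the block. Origin: centre of the flat shoulder (dia 26) where the greaser's mouth comes home, 87 mm above the bench; z outward along its axis, tilted 0.44 rad from vertical to the block's -x. Stem dia 10, 30 long, tip dia 6. Split spring head 16 wide at z 22 is squeezed in by the mouth (6 to 8 N) and springs out (snaps) behind it once the mouth is below z 11.
- nipple_pin (a joint): Brass spring pin, dia 5, standing 12 mm out of the nipple's tip. Value: 0 = out, grows as the closed end of the greaser's bore pushes it in (m); touched when the mouth is 10 mm from the shoulder, 0.010 when fully home. It pushes back with 3 N at first and 10 N when home, so the greaser backs off if it is not held.
- pin_end (a point): Free end of the nipple's spring pin, on the nipple's axis, 42 mm from the shoulder when out; z along the axis.
- spanner: Steel spanner lying flat, 160 mm long, leave it alone. Origin: middle, underside.
- fuse_link: White ceramic fuse link with metal end caps, lying, 58 mm long, diameter 20, leave it alone. Origin: middle, underside.
- nut_a: Brass thumb nut, diameter 22, 13 high, leave it alone. Origin: centre of underside.
- nut_b: The other brass thumb nut, same size, leave it alone.
Things that resemble listed ones, but are neither listed nor needed, are in the scene too. Of the things that look like the greaser, the larger one is meant. Leave any purple look-alike of the block alone.

How it is judged (in metres and radians):
On the way:
1. the greaser has been slid out through the open front of its holder (x of greaser in the frame of holder below -0.05 m), for 0.05 s.
At the end, for the whole second after the job is handed in: The greaser's mouth is snapped over the nipple and held home: mouth within 4 mm of the shoulder's centre, spring pin pushed in by more than 7 mm, greaser in line with the nipple within 0.12 rad, at rest and still gripped by the fingers (more than 3 N) through the last second (value of joint nipple_pin above 0.007 m and z of greaser in the frame of nipple between -0.004 and 0.004 m and x of greaser in the frame of nipple between -0.004 and 0.004 m and y of greaser in the frame of nipple between -0.004 and 0.004 m and angle between the z axis of greaser and the z axis of nipple, either way round below 0.12 rad and contact force between the fingers and greaser above 3 N and linear speed of greaser below 0.02 m/s); the arm keeps its last pose, push and grip.
It fails at once if a bystander (spanner, fuse link or thumb nut) is moved by more than 20 mm (distance of any of spanner, fuse_link, nut_a, nut_b from where it was at the start of the episode above 0.02 m).
It also fails if it takes over 45 s, if anything falls off the work surface, if the arm or the gripper's body presses on something with over 40 N, if the wrist force passes 120 N, or if a joint passes its speed limit or range.

## Working session

There is one attempt and no reset: what is moved stays moved. The work goes in short steps, Python scripts to look and compute and a tool call to move; the robot and the scene stay as the last step left them, time stands still between calls to the robot, and variables do not carry over. Pictures are saved under pics/ and viewed, about 8 in all and at most 12, crops included, and the job is handed in when it is done.

Besides the shell and the picture viewer there is one more tool, called after "Request:" in YAML: its name, and indented under it one key for each argument. play_rows: Moves the arm, as the interface text tells. Its arguments: {"type":"object","properties":{"travel":{"type":"array","items":{"type":"array","items":{"type":"number"}}},"rotation":{"type":"array","items":{"type":"array","items":{"type":"number"}}},"grip":{"type":"array","items":{"type":"number"}}},"required":["travel","rotation","grip"]}

```bash
mkdir -p pics; cat > h.py <<'E'
import numpy as np, cv2
from bench import arm, optics, workorder
from scipy.spatial.transform import Rotation as Ro
def grab(n):
    s=arm.read_state(); d=optics.get_image(n); d['s']=s
    np.savez(f'{n}.npz',**{k:v for k,v in d.items() if k!='s'},p=s['position'],q=s['ee_rot']); return d
def cloud(d):
    K=d['camera_matrix']; h,w=d['depth'].shape
    u,v=np.meshgrid(np.arange(w),np.arange(h)); 
    k=float(d['k1']); uv=np.stack([u,v],-1).reshape(-1,1,2).astype(float)
    r=cv2.undistortPoints(uv,np.array(K,float),np.array([k,0,0,0,0.])).reshape(h,w,2)
    z=d['depth']; P=np.dstack([r*z[...,None],z]).astype(float)
    if 'R' in d: W=(P-np.array(d['t']).ravel())@np.array(d['R'])
    else:
        H=np.array(d['hand_eye']); T=P@H[:3,:3].T+H[:3,3]
        W=T@Ro.from_quat(d['q']).as_matrix().T+np.array(d['p'])
    W[z==0]=np.nan
    return W
def load(n): return dict(np.load(f'{n}.npz'))
E
python3 - <<'E'
from h import *
print(arm.read_state(), arm.grip_depth)
for n in ['scene','top']:
    d=grab(n); cv2.imwrite(f'pics/{n}.png',d['image'])
    print(n,d['camera_matrix'],d['k1'],np.array(d['R']),d['t'])
E
```

```text
{'clock': 0.0, 'joints': array([ 1.59658964e+00,  3.85554384e-01,  6.57728375e-03, -5.10752024e-04,
       -1.19398798e+00, -2.58588766e-01]), 'joint_vel': array([-0.0008551 ,  0.00101592, -0.00025848,  0.00166055,  0.00131261,
       -0.00097517]), 'joint_efforts': array([ 7.07764684e-04, -3.92293417e+01,  1.88407177e+01,  4.18635070e+00,
       -4.50573396e-03, -5.16657607e-06]), 'position': array([144.03738539, 607.55520429, 230.20215518]), 'ee_rot': array([ 9.93221870e-01, -1.16228587e-01, -8.12926123e-05,  1.10707023e-03]), 'contact_force': array([-0.73644692,  0.83389984, -0.07779408]), 'wrist_torque': array([0.00640653, 0.05891054, 0.01698185]), 'gripper_width': 85.4100436557113} 18.700000000000003
scene [[494.21716217   0.         323.05818868]
 [  0.         494.21716217 197.05838292]
 [  0.           0.           1.        ]] -0.015695678813895237 [[ 0.73868993  0.67404211  0.00210395]
 [ 0.57184034 -0.62502735 -0.53135622]
 [-0.35684144  0.39371061 -0.84714588]] [-459.57542996 -235.22257175 1326.93435576]
top [[378.54641458   0.         318.84627665]
 [  0.         378.54641458 198.71081216]
 [  0.           0.           1.        ]] 0.011428056565153812 [[-0.01912138 -0.99965152 -0.01819933]
 [-0.97991395  0.02235155 -0.1981642 ]
 [ 0.19850192  0.01404461 -0.97999986]] [  95.31472555  584.37434834 1033.3129736 ]
```

View pics/scene.png

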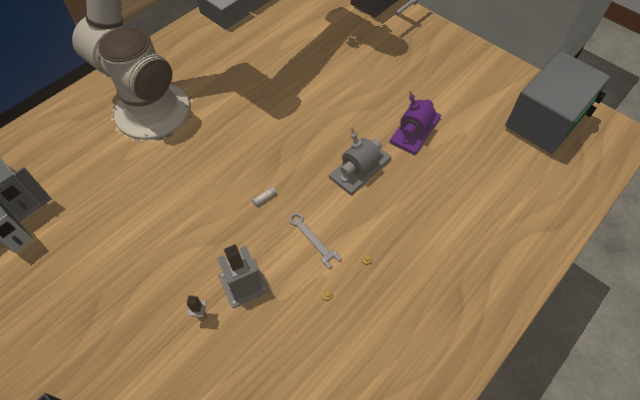

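View pics/top.png

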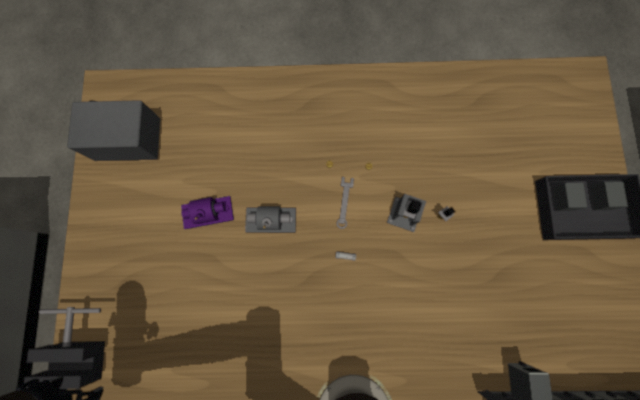

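The scene view shows the holder with the greaser at about (240,275), the smaller look-alike at (196,305), the grey block at (360,162) and the purple one at (416,122). In the top view the holder is at (407,210) and the grey block at (270,219).

```bash
python3 - <<'E'
from h import *
for n,boxes in [('top',{'holder':(375,180,430,240),'block':(240,195,302,243)}),('scene',{'holder':(205,230,285,320),'block':(320,115,400,200)})]:
    d=load(n); W=cloud(d)
    for b,(u0,v0,u1,v1) in boxes.items():
        P=W[v0:v1,u0:u1].reshape(-1,3); P=P[~np.isnan(P[:,0])]
        print(n,b,len(P))
        for lo,hi in [(6,20),(20,60),(60,86),(86,99),(99,112),(112,135),(135,150),(150,175)]:
            Q=P[(P[:,2]>lo)&(P[:,2]<hi)]
            if len(Q)<4: continue
            c=np.median(Q,0); r=cv2.minAreaRect(Q[:,:2].astype(np.float32))
            print(lo,hi,len(Q),c.round(1),[np.round(x,1) for x in r])
E
python3 - <<'E'
import cv2
a=cv2.imread('pics/scene.png');t=cv2.imread('pics/top.png')
A=cv2.resize(a[225:325,180:280],(400,400),interpolation=3);B=cv2.resize(a[110:210,320:420],(400,400),interpolation=3)
C=cv2.resize(t[180:245,370:470],(400,260),interpolation=3);D=cv2.resize(t[190:250,230:330],(400,260),interpolation=3)
import numpy as np
cv2.imwrite('pics/crop.png',np.vstack([np.hstack([A,B]),np.hstack([C,D])])[:600])
E
```

```text
top holder 3289
6 20 213 [ 526.3 -151.8    7.6] [array([ 555. , -155.7]), array([157.1, 167.5]), np.float64(78.1)]
20 60 65 [ 534.5 -148.1   39.8] [array([ 537.8, -152.7]), array([84.3, 42.3]), np.float64(27.4)]
60 86 40 [ 553.9 -146.5   75.5] [array([ 548.2, -170.3]), array([61.8, 61.5]), np.float64(69.1)]
86 99 118 [ 533.2 -161.7   95.3] [array([ 548.7, -168.9]), array([58.4, 61.6]), np.float64(68.6)]
99 112 266 [ 550.5 -167.   104. ] [array([ 548.3, -170.8]), array([62.4, 61.5]), np.float64(68.6)]
112 135 28 [ 536.1 -161.3  123.5] [array([ 540.3, -162.5]), array([31.6, 15.9]), np.float64(26.4)]
135 150 22 [ 535.7 -163.   142.6] [array([ 541.4, -163.3]), array([32.7, 14.9]), np.float64(23.9)]
150 175 86 [ 544.  -168.7  155.7] [array([ 544.4, -169.9]), array([24.2, 23.1]), np.float64(68.1)]
top block 2961
6 20 522 [520.8 194.8  13.7] [array([526.2, 231.9]), array([122.7, 159.1]), np.float64(5.4)]
20 60 190 [529.4 198.6  55.3] [array([530.1, 225.7]), array([ 65. , 141.7]), np.float64(10.2)]
60 86 527 [536.8 226.4  76.2] [array([536., 231.]), array([117.6,  63.9]), np.float64(88.6)]
8
[... 962 characters left out ...]
.7]), np.float64(33.3)]
150 175 154 [ 547.2 -173.3  155.1] [array([ 546.6, -173.1]), array([23.7, 25.2]), np.float64(68.8)]
scene block 6775
6 20 776 [555.1 191.9  12.8] [array([540.5, 271.2]), array([238.3,  76. ]), np.float64(87.9)]
20 60 482 [549.2 196.7  51.2] [array([545., 225.]), array([127.3,  68.5]), np.float64(74.3)]
60 86 650 [545.1 219.7  75.8] [array([539.4, 227.4]), array([117.8,  62. ]), np.float64(86.4)]
86 99 55 [523.6 226.6  89.7] [array([524.9, 225.9]), array([21.6, 19.5]), np.float64(48.4)]
99 112 32 [512.5 227.5 107.7] [array([511.1, 228.1]), array([15.2, 10.9]), np.float64(53.1)]
112 135 16 [505.1 229.4 117.7] [array([504.9, 228.4]), array([11.5,  5.5]), np.float64(9.7)]
```

View pics/crop.png

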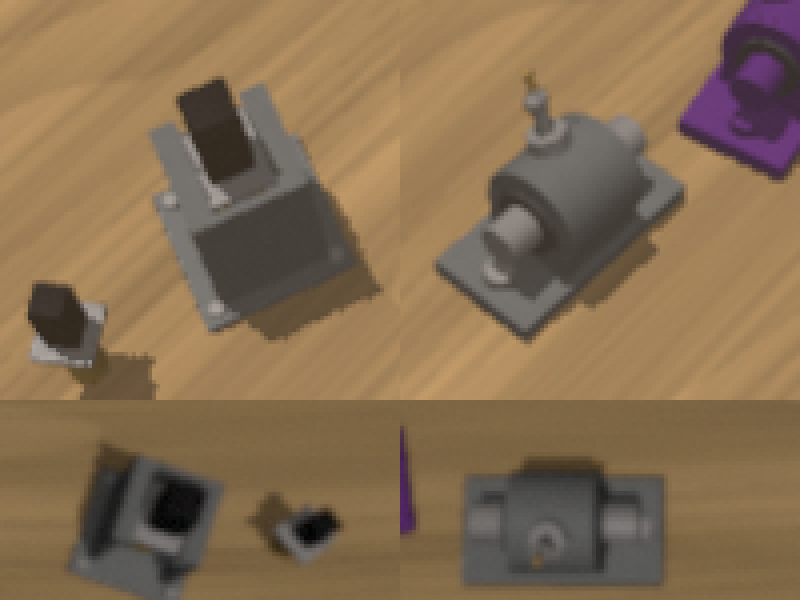

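The crop shows the holder's back plate facing away from the robot, so its open front faces the robot at a yaw of about -21°. The nipple leans toward the robot. Next I'll move to above the block and look at it with the wrist camera.

```bash
cat >> h.py <<'E'
def pose():
    s=arm.read_state(); return np.array(s['position']),Ro.from_quat(s['ee_rot']),s
def plan(target,Rt=None):
    p,R,s=pose(); print('t',s['clock'],'p',p.round(1),'w',round(s['gripper_width'],1),'F',np.round(s['contact_force'],1),'M',np.round(s['wrist_torque'],2),'j',np.round(s['joints'],2))
    if Rt is None: Rt=R
    rv=(R.inv()*Rt).as_rotvec(); d=np.array(target)-p
    print('shift(start tool axes) mm',R.inv().apply(d).round(2),'shift(target axes)',Rt.inv().apply(d).round(2),'rotvec',rv.round(4))
def down(yaw): # tool down, tool x at yaw
    return Ro.from_euler('z',yaw)*Ro.from_quat([1,0,0,0])
E
python3 - <<'E'
from h import *
d=grab('wrist'); print(np.array(d['hand_eye']).round(3),d['camera_matrix'][0])
plan([400,229,290],down(0)); plan([546,-172,260],down(np.radians(-21.3)))
E
```

```text
[[-1.00000e-03 -9.66000e-01 -2.60000e-01  6.62900e+01]
 [ 1.00000e+00 -2.00000e-03  1.00000e-03  8.39000e-01]
 [-1.00000e-03 -2.60000e-01  9.66000e-01 -1.41456e+02]
 [ 0.00000e+00  0.00000e+00  0.00000e+00  1.00000e+00]] [297.10254544   0.         319.85047582]
t 0.15 p [144.1 607.7 230.5] w 85.5 F [-0.9 -0.1  0.1] M [-0.    0.01 -0.02] j [ 1.6   0.39  0.01 -0.   -1.19 -0.26]
shift(start tool axes) mm [336.43 309.53 -58.96] shift(target axes) [255.93 378.72 -59.54] rotvec [ 0.0017  0.     -0.2329]
t 0.15 p [144.1 607.7 230.5] w 85.5 F [-0.9 -0.1  0.1] M [-0.    0.01 -0.02] j [ 1.6   0.39  0.01 -0.   -1.19 -0.26]
shift(start tool axes) mm [571.03 665.96 -28.32] shift(target axes) [657.71 580.45 -29.54] rotvec [ 0.0017 -0.0003  0.1389]
```

Request:
play_rows:
  travel:
    - [0.034,0.0245,0]
    - [0.034,0.0245,0]
    - [0.034,0.0245,0]
    - [0.034,0.0245,0]
    - [0.034,0.0245,0]
    - [0.034,0.0245,0]
    - [0.034,0.0245,0]
    - [0.034,0.0245,0]
    - [0.034,0.0245,0]
    - [0.034,0.0245,0]
    - [0.034,0.0245,0]
    - [0.033,0.0235,0]
  rotation:
    - [0,0,0]
    - [0,0,0]
    - [0,0,0]
    - [0,0,0]
    - [0,0,0]
    - [0,0,0]
    - [0,0,0]
    - [0,0,0]
    - [0,0,0]
    - [0,0,0]
    - [0,0,0]
    - [0,0,0]
  grip: [1,1,1,1,1,1,1,1,1,1,1,1]

```text
clock: 1.15
position: [471.7, 229.2, 231.3]
ee_rot: [0.993, -0.116, -0.0, -0.0]
contact_force: [0.9, 0.6, -0.1]
gripper_width: 85.2
```

Request:
play_rows:
  travel:
    - [0,0,0]
    - [0,0,0]
    - [0,0,0]
    - [0,0,0]
    - [0,0,0]
    - [0,0,0]
    - [0,0,0]
    - [0,0,0]
    - [0,0,0]
  rotation:
    - [0,0,-0.117]
    - [0,0,-0.116]
    - [0,0.088,0]
    - [0,0.088,0]
    - [0,0.088,0]
    - [0,0.088,0]
    - [0,0.088,0]
    - [0,0,0]
    - [0,0,0]
  grip: [1,1,1,1,1,1,1,1,1]

```text
clock: 1.9
position: [469.6, 229.3, 230.2]
ee_rot: [0.977, 0.0, 0.215, 0.001]
contact_force: [-0.1, -0.2, 0.1]
gripper_width: 85.0
```

```bash
python3 - <<'E'
from h import *
p,R,s=pose(); print(s['clock'],p.round(1),R.as_matrix().round(3).tolist(),np.round(s['joints'],2))
d=grab('wrist'); cv2.imwrite('pics/w1.png',d['image'])
W=cloud(load('wrist')); b=(W[...,2]>84)&(abs(W[...,1]-229)<25)&(W[...,0]<545)&(W[...,0]>480)
v,u=np.nonzero(b); print(len(u),u.min(),u.max(),v.min(),v.max())
P=W[b]
for lo in range(84,130,4):
    Q=P[(P[:,2]>=lo)&(P[:,2]<lo+4)]
    if len(Q): print(lo,len(Q),Q.mean(0).round(1),np.ptp(Q,0).round(1))
E
```

```text
1.9 [469.6 229.3 230.2] [[0.907, 0.0, 0.421], [0.002, -1.0, -0.003], [0.421, 0.003, -0.907]] [ 0.91  0.04 -0.72  0.61 -0.63  0.2 ]
502 306 330 186 214
84 163 [520.5 230.   86.3] [17.9 24.6  4. ]
88 125 [524.8 228.5  89.4] [13.5 21.4  3.9]
92 12 [517.8 229.   94.1] [3.6 8.  3.7]
96 8 [516.1 229.4  98.3] [1.5 5.9 3. ]
100 4 [515.3 229.4 101.4] [1.4 1.9 2.7]
104 26 [507.5 229.4 107.1] [10.5 15.2  2.5]
108 100 [508.4 229.3 110. ] [10.5 14.1  3.9]
112 24 [506.8 229.8 113.4] [6.1 6.5 3.5]
116 7 [504.2 229.8 117.8] [2.9 4.5 3.2]
120 24 [500.8 229.8 122.6] [5.7 4.5 3.7]
124 9 [499.9 229.4 124.5] [3.6 4.4 1.2]
```

View pics/w1.png

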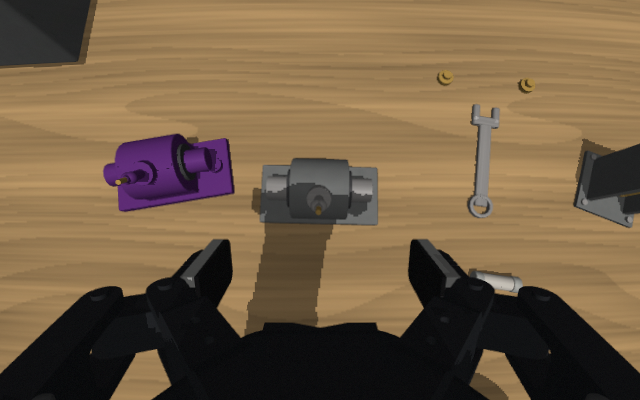

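The wrist view shows the nipple pin at about (319,210) on the grey block, the holder at right (605,185), and the other parts clear of the path. Now I'll fit the nipple axis.

```bash
python3 - <<'E'
from h import *
from scipy.optimize import least_squares
W=cloud(load('wrist'))
P=W.reshape(-1,3);P=P[~np.isnan(P[:,0])]
# block yaw: base plate top z~14 and shaft top lines
for nm,m in [('shaftcrest',(P[:,2]>55)&(P[:,2]<66)&(abs(P[:,0]-540)<25)&(abs(P[:,1]-229)>38)&(abs(P[:,1]-229)<65)),('house',(P[:,2]>68)&(P[:,2]<86)&(abs(P[:,0]-540)<40)&(abs(P[:,1]-229)<40)),('base',(P[:,2]>10)&(P[:,2]<18)&(abs(P[:,0]-537)<60)&(abs(P[:,1]-229)<85))]:
    Q=P[m]; r=cv2.minAreaRect(Q[:,:2].astype(np.float32)); print(nm,len(Q),[np.round(x,2) for x in r])
    if nm=='shaftcrest':
        a=Q[Q[:,1]<229].mean(0);b=Q[Q[:,1]>229].mean(0);print(a.round(1),b.round(1))
Y=0.0
for yaw in (0,-.035):
  A=Ro.from_euler('z',yaw)*Ro.from_euler('y',-.44)
  o=np.array([523.,229.4,87.])
  L=A.inv().apply(P-o)
  for nm,lo,hi,r in [('shoulder',-2,2.5,16),('stem',5,17,9),('head',19,28,12),('tip',26.5,31,6),('pin',33,41,6),('pinend',39,45,6)]:
    Q=L[(L[:,2]>lo)&(L[:,2]<hi)&(np.hypot(L[:,0],L[:,1])<r)]
    if len(Q):print(yaw,nm,len(Q),'mid',((Q.max(0)+Q.min(0))/2).round(1),'ext',np.ptp(Q,0).round(1),'med',np.median(Q,0).round(1))
E
```

```text
shaftcrest 655 [array([535.7, 229. ]), array([119.36,  21.08]), np.float64(89.24)]
[533.9 180.2  58.1] [536.2 277.8  58.1]
house 2441 [array([535.66, 228.97]), array([71.04, 54.69]), np.float64(89.86)]
base 2457 [array([535.72, 228.86]), array([150.33,  75.06]), np.float64(88.65)]
0 shoulder 278 mid [-2.9  0.1  0.3] ext [20.3 24.6  4.3] med [-1.  0.  1.]
0 stem 27 mid [-1.7  0.  11.1] ext [ 2.4  8.  11.4] med [-1.4  0.  10.4]
0 head 100 mid [-4.8 -0.  25.3] ext [10.5 15.2  5.4] med [-2.7 -0.  26.4]
0 tip 44 mid [-2.4 -0.  28.6] ext [ 4.7 11.2  4.1] med [-2.4 -0.  28. ]
0 pin 16 mid [-4.1  0.4 37.1] ext [1.9 4.5 7.7] med [-3.5 -0.  38.1]
0 pinend 20 mid [-4.4  0.4 41.7] ext [2.2 4.5 4.9] med [-4.2 -0.  42.5]
-0.035 shoulder 277 mid [-2.9 -0.1  0.3] ext [20.2 24.8  4.2] med [-0.8  0.1  1. ]
-0.035 stem 27 mid [-1.7 -0.2 11.1] ext [ 2.6  8.  11.4] med [-1.4 -0.2 10.4]
-0.035 head 101 mid [-4.9 -0.6 25.3] ext [10.6 15.2  5.5] med [-2.6 -1.3 26.4]
-0.035 tip 43 mid [-2.5 -0.  28.6] ext [ 4.8 10.3  4.1] med [-2.5  0.4 28.1]
-0.035 pin 17 mid [-4.4 -0.3 37.1] ext [2.5 4.5 7.7] med [-3.5 -0.7 38. ]
-0.035 pinend 21 mid [-4.5 -0.4 41.7] ext [2.3 4.5 5. ] med [-4.3 -0.8 42.4]
```

```bash
cat >> h.py <<'E'
from scipy.optimize import least_squares
A0=Ro.from_euler('z',-.024)*Ro.from_euler('y',-.44)
PROF=np.array([[13,-3],[13,0],[5,0],[5,17],[8,22],[3,30],[2.5,30],[2.5,42],[0,42]],float)
def pd(r,z):
    q=np.stack([r,z],-1)[:,None]; a=PROF[:-1][None]; b=PROF[1:][None]
    t=np.clip(((q-a)*(b-a)).sum(-1)/((b-a)**2).sum(-1),0,1)
    return np.linalg.norm(q-(a+t[...,None]*(b-a)),axis=-1).min(1)
def fitnip(W,o0):
    P=W.reshape(-1,3);P=P[~np.isnan(P[:,0])]; o=np.array(o0,float)
    for it in range(6):
        L=A0.inv().apply(P-o); Q=P[(L[:,2]>-1.5)&(L[:,2]<46)&(np.hypot(L[:,0],L[:,1])<13.5)]
        f=lambda x:pd(*(lambda M:(np.hypot(M[:,0],M[:,1]),M[:,2]))(A0.inv().apply(Q-x)))
        r=least_squares(f,o,loss='soft_l1',f_scale=1.0); o=r.x
    return o,len(Q),np.sqrt(np.mean(r.fun**2))
E
python3 - <<'E'
from h import *
for n in ('wrist','top','scene'):
    W=cloud(load(n))
    for o0 in ([523,229,87],[517,229,87]): print(n,fitnip(W,o0))
plan([546,-172,230],down(np.radians(-21.3)))
E
```

```text
wrist (array([517.06179474, 229.30771826,  85.44410409]), 501, np.float64(0.6097984017807235))
wrist (array([517.06179462, 229.30771828,  85.44410406]), 501, np.float64(0.6097984000394251))
top (array([518.10287297, 232.03867001,  87.28049837]), 56, np.float64(0.9674214861569115))
top (array([517.95837174, 232.11215353,  87.3480066 ]), 55, np.float64(0.952575768026143))
scene (array([518.25045401, 229.06149932,  85.89922088]), 97, np.float64(1.2408868757688845))
scene (array([518.20500011, 229.00104608,  85.90890394]), 97, np.float64(1.2403548265288369))
t 1.95 p [471.2 231.  231.8] w 85.7 F [0.8 0.1 0.5] M [0.05 0.84 0.03] j [ 0.91  0.04 -0.71  0.61 -0.63  0.2 ]
shift(start tool axes) mm [ 67.26 403.01  33.16] shift(target axes) [216.11 348.33   1.81] rotvec [-0.0814 -0.431   0.3653]
```

Request:
play_rows:
  travel:
    - [0,0,0]
    - [0,0,0]
    - [0,0,0]
    - [0,0,0]
    - [0,0,0]
  rotation:
    - [0,-0.088,0]
    - [0,-0.088,0]
    - [0,-0.088,0]
    - [0,-0.088,0]
    - [0,-0.088,0]
  grip: [1,1,1,1,1]

```text
clock: 2.37
position: [473.0, 233.9, 233.6]
ee_rot: [1.0, 0.0, -0.001, -0.003]
contact_force: [0.8, 0.5, 0.1]
gripper_width: 85.4
```

Request:
play_rows:
  travel:
    - [0.0063,0.0335,0]
    - [0.0063,0.0335,0]
    - [0.0063,0.0335,0]
    - [0.0063,0.0335,0]
    - [0.0063,0.0335,0]
    - [0.0063,0.0335,0]
    - [0.0063,0.0335,0]
    - [0.0063,0.0335,0]
    - [0.0063,0.0335,0]
    - [0.0063,0.0335,0]
    - [0.0063,0.0335,0]
    - [0.0063,0.0335,0]
  rotation:
    - [0,0,0]
    - [0,0,0]
    - [0,0,0]
    - [0,0,0]
    - [0,0,0]
    - [0,0,0]
    - [0,0,0]
    - [0,0,0]
    - [0,0,0]
    - [0,0,0]
    - [0,0,0]
    - [0,0,0]
  grip: [1,1,1,1,1,1,1,1,1,1,1,1]

```text
clock: 3.37
position: [549.2, -172.8, 232.9]
ee_rot: [1.0, -0.0, 0.002, -0.001]
contact_force: [0.3, 0.2, 0.7]
gripper_width: 85.1
```

Request:
play_rows:
  travel:
    - [0,0,0]
    - [0,0,0]
    - [0,0,0]
    - [0,0,0]
    - [0,0,0]
  rotation:
    - [0,0,0.093]
    - [0,0,0.093]
    - [0,0,0.093]
    - [0,0,0.093]
    - [0,0,0]
  grip: [1,1,1,1,1]

```text
clock: 3.78
position: [549.0, -171.3, 232.7]
ee_rot: [0.982, -0.186, 0.001, -0.001]
contact_force: [-0.5, 0.8, -0.7]
gripper_width: 85.3
```

```bash
python3 - <<'E'
from h import *
d=grab('wrist'); cv2.imwrite('pics/w2.png',d['image'])
P=cloud(load('wrist')).reshape(-1,3);P=P[~np.isnan(P[:,0])];P=P[np.hypot(P[:,0]-547,P[:,1]+172)<60]
for nm,lo,hi in [('griptop',150,162),('rim',101,107),('flange',93,98)]:
    Q=P[(P[:,2]>lo)&(P[:,2]<hi)]
    if len(Q)>5: print(nm,len(Q),np.median(Q[:,2]).round(1),[np.round(x,2) for x in cv2.minAreaRect(Q[:,:2].astype(np.float32))])
plan([546,-172,113],down(np.radians(-21.3)))
E
```

```text
griptop 908 154.9 [array([ 545.47, -172.48]), array([23.43, 23.66]), np.float64(69.02)]
rim 2125 103.1 [array([ 548.44, -172.99]), array([62.1 , 61.81]), np.float64(69.23)]
flange 631 95.0 [array([ 548.96, -175.71]), array([55.39, 58.77]), np.float64(69.02)]
t 3.8333 p [ 548.7 -171.3  232.5] w 85.5 F [-1.2  0.1 -0.3] M [0.05 0.02 0.02] j [-0.02  0.3  -0.12 -0.   -1.15  1.22]
shift(start tool axes) mm [ -2.47   1.9  119.53] shift(target axes) [ -2.21   1.66 119.54] rotvec [-0.002  -0.0022  0.0006]
```

View pics/w2.png

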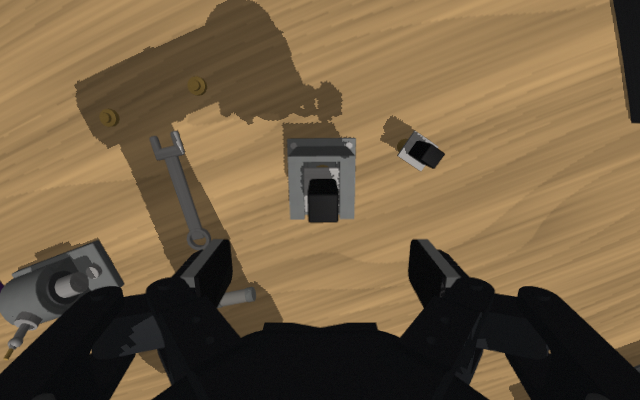

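The wrist view shows the greaser at about (322,200) in the holder, with the back plate on the far side. The small look-alike at (425,150) is clear of the fingers. I'll descend and grip.

Request:
play_rows:
  travel:
    - [-0.0014,0.0011,0.012]
    - [-0.0014,0.0011,0.012]
    - [0,0,0.012]
    - [0,0,0.012]
    - [0,0,0.012]
    - [0,0,0.012]
    - [0,0,0.012]
    - [0,0,0.012]
    - [0,0,0.012]
    - [0,0,0.011]
    - [0,0,0]
    - [0,0,0]
  rotation:
    - [0,0,-0.007]
    - [0,0,0]
    - [0,0,0]
    - [0,0,0]
    - [0,0,0]
    - [0,0,0]
    - [0,0,0]
    - [0,0,0]
    - [0,0,0]
    - [0,0,0]
    - [0,0,0]
    - [0,0,0]
  grip: [1,1,1,1,1,1,1,1,1,1,1,1]

```text
clock: 4.83
position: [544.0, -172.4, 112.7]
ee_rot: [0.983, -0.181, -0.0, 0.0]
contact_force: [0.0, -0.2, 0.7]
gripper_width: 85.5
```

Request:
play_rows:
  travel:
    - [0,0,0]
    - [0,0,0]
    - [0,0,0]
    - [0,0,0]
    - [0,0,0]
    - [0,0,0]
    - [0,0,0]
    - [0,0,0]
    - [0,0,0]
    - [0,0,0]
    - [0,0,0]
    - [0,0,0]
  rotation:
    - [0,0,0]
    - [0,0,0]
    - [0,0,0]
    - [0,0,0]
    - [0,0,0]
    - [0,0,0]
    - [0,0,0]
    - [0,0,0]
    - [0,0,0]
    - [0,0,0]
    - [0,0,0]
    - [0,0,0]
  grip: [0,0,0,0,0,0,0,0,0,0,0,0]

```text
clock: 5.83
position: [543.5, -172.4, 113.3]
ee_rot: [0.983, -0.182, 0.0, 0.0]
contact_force: [-1.4, 1.5, 5.0]
gripper_width: 23.7
```

```bash
python3 - <<'E'
from h import *
plan([486,-149,113]); 
E
```

```text
t 5.8333 p [ 543.5 -172.4  113.3] w 23.7 F [-1.4  1.5  5. ] M [ 0.42  0.25 -0.06] j [-0.02  0.4  -0.29  0.   -0.88  1.23]
shift(start tool axes) mm [-62.05  -1.34   0.26] shift(target axes) [-62.05  -1.34   0.26] rotvec [0. 0. 0.]
```

Request:
play_rows:
  travel:
    - [0,0,-0.001]
    - [-0.003,0,0]
    - [-0.006,0,0]
    - [-0.008,0,0]
    - [-0.008,0,0]
    - [-0.008,0,0]
  rotation:
    - [0,0,0]
    - [0,0,0]
    - [0,0,0]
    - [0,0,0]
    - [0,0,0]
    - [0,0,0]
  grip: [0,0,0,0,0,0]

```text
clock: 6.33
position: [510.8, -160.3, 113.4]
ee_rot: [0.983, -0.182, -0.001, 0.0]
contact_force: [0.6, -0.4, -1.3]
gripper_width: 23.6
```

Request:
play_rows:
  travel:
    - [-0.008,0,0]
    - [-0.008,0,0]
    - [-0.008,0,0]
    - [-0.008,0,0]
    - [-0.008,0,0]
    - [-0.008,0,0]
    - [0,0,0]
  rotation:
    - [0,0,0]
    - [0,0,0]
    - [0,0,0]
    - [0,0,0]
    - [0,0,0]
    - [0,0,0]
    - [0,0,0]
  grip: [0,0,0,0,0,0,0]

```text
clock: 6.92
position: [465.4, -143.0, 113.6]
ee_rot: [0.983, -0.182, -0.001, 0.0]
contact_force: [-0.6, -0.2, -2.7]
gripper_width: 23.7
```

```bash
python3 - <<'E'
from h import *
p,R,s=pose(); print(s['clock'],p,s['contact_force'],s['gripper_width'])
d=grab('wrist'); cv2.imwrite('pics/w3.png',d['image'])
T=R.inv().apply(cloud(load('wrist')).reshape(-1,3)-p); T=T[~np.isnan(T[:,0])]
# greaser in tool frame: flange near z?, nose end
for lo in range(-50,110,6):
    Q=T[(T[:,2]>=lo)&(T[:,2]<lo+6)&(abs(T[:,1])<26)&(abs(T[:,0])<30)]
    if len(Q)>3: print(lo,len(Q),Q.mean(0).round(1),Q.min(0).round(1),Q.max(0).round(1))
E
```

```text
6.9167 [ 465.42264361 -143.01162181  113.64792986] [-0.56613017 -0.15893127 -2.70973038] 23.706640588017613
-50 813 [ 11.2   1.3 -46.7] [ -8.5 -25.9 -50. ] [ 15.3  25.9 -44. ]
-44 3932 [  4.3   0.7 -41.4] [-10.2 -24.4 -44. ] [ 15.4  25.7 -38. ]
-38 952 [  9.6   0.6 -35.5] [-10.3 -19.7 -38. ] [ 14.6  21.7 -32. ]
-32 601 [ 12.7   0.8 -28.5] [  7.6 -24.4 -32. ] [ 14.7  25.9 -26. ]
-26 570 [ 11.9   0.8 -23. ] [  7.3 -24.5 -26. ] [ 14.7  25.9 -20. ]
-20 540 [ 12.    1.  -17.3] [  7.1 -24.4 -20. ] [ 14.5  25.9 -14. ]
-14 508 [ 11.9   0.9 -11.1] [  7.3 -24.4 -14. ] [14.5 25.9 -8. ]
-8 340 [12.6  0.2 -5. ] [  7.3 -23.5  -8. ] [14.4 24.7 -2. ]
-2 169 [13.7  0.3  1.1] [ 10.9 -15.8  -2. ] [14.2 12.4  4. ]
4 175 [13.8  0.1  6.3] [ 11.5 -11.9   4. ] [14.5 12.5 10. ]
10 142 [13.6  0.6 12.8] [ 12.3 -11.3  10. ] [14.1 12.  15.9]
16 2032 [16.3  0.4 18.5] [  1.9 -21.8  16. ] [24.1 22.4 22. ]
22 59 [23.5  0.5 22.7] [ 23.2 -21.3  22. ] [23.8 21.5 24.2]
58 23 [14.6  0.2 60.8] [13.9 -4.7 58.4] [15.2  5.2 63.8]
64 41 [14.   0.5 66.9] [12.2 -7.1 64. ] [15.   7.5 70. ]
70 46 [13.6  0.1 73.1] [11.1 -8.7 70.3] [14.9  9.2 75.7]
76 51 [13.   0.3 79.1] [  9.3 -10.5  76. ] [15.1 11.  82. ]
82 39 [13.   0.1 84.8] [  9.4 -10.7  82.2] [15.3 11.1 87.8]
88 39 [12.5 -0.7 90.7] [  6.7 -11.9  89. ] [14.9 11.4 93.7]
```

View pics/w3.png

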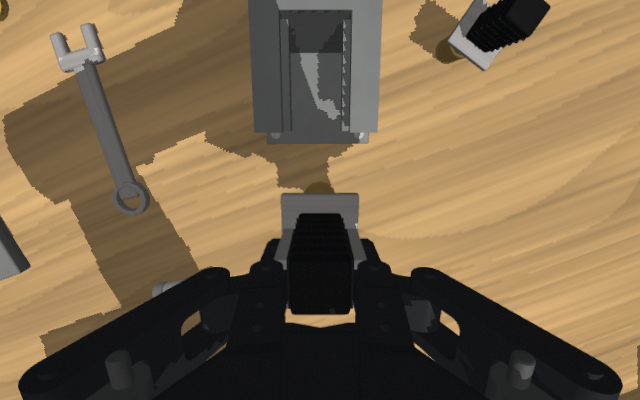

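The greaser is out of the holder and sits about 1.8 mm off the tool axis in x, 0.3 mm in y. Its mouth is at tool z of about 93 mm. I'll lift and carry it to the block.

Request:
play_rows:
  travel:
    - [0,0,-0.012]
    - [0,0,-0.024]
    - [0,0,-0.024]
    - [0,0,-0.024]
    - [0,0,-0.024]
    - [0,0,-0.022]
    - [0,0,-0.012]
  rotation:
    - [0,0,0]
    - [0,0,0]
    - [0,0,0]
    - [0,0,0]
    - [0,0,0]
    - [0,0,0]
    - [0,0,0]
  grip: [0,0,0,0,0,0,0]

```text
clock: 7.55
position: [469.0, -143.7, 258.9]
ee_rot: [0.983, -0.182, 0.003, 0.0]
contact_force: [0.9, -0.6, -2.8]
gripper_width: 23.5
```

Request:
play_rows:
  travel:
    - [-0.006,-0.014,0]
    - [-0.0133,-0.0313,0]
    - [-0.0133,-0.0313,0]
    - [-0.0133,-0.0313,0]
    - [-0.0133,-0.0313,0]
    - [-0.0133,-0.0313,0]
    - [-0.0133,-0.0313,0]
    - [-0.0133,-0.0313,0]
    - [-0.0133,-0.0313,0]
    - [-0.0133,-0.0313,0]
    - [-0.0133,-0.0313,0]
    - [-0.008,-0.017,0]
  rotation:
    - [0,0,0]
    - [0,0,0]
    - [0,0,0]
    - [0,0,0]
    - [0,0,0]
    - [0,0,0]
    - [0,0,0]
    - [0,0,0]
    - [0,0,0]
    - [0,0,0]
    - [0,0,0]
    - [0,0,0]
  grip: [0,0,0,0,0,0,0,0,0,0,0,0]

```text
clock: 8.55
position: [453.5, 233.8, 255.4]
ee_rot: [0.984, -0.181, 0.0, -0.0]
contact_force: [-0.2, 0.2, -2.6]
gripper_width: 23.6
```

Request:
play_rows:
  travel:
    - [0,0,0]
    - [0,0,0]
    - [0,0,0]
    - [0,0,0]
    - [0,0,0]
    - [0,0,0]
    - [0,0,0]
    - [0,0,0]
    - [0,0,0]
    - [0,0,0]
    - [0,0,0]
    - [0,0,0]
  rotation:
    - [0,0,-0.08]
    - [0,0,-0.09]
    - [0,0,-0.09]
    - [0,0,-0.081]
    - [0,0.06,0]
    - [0,0.08,0]
    - [0,0.08,0]
    - [0,0.08,0]
    - [0,0.08,0]
    - [0,0.06,0]
    - [0,0,0]
    - [0,0,0]
  grip: [0,0,0,0,0,0,0,0,0,0,0,0]

```text
clock: 9.55
position: [452.7, 229.9, 255.1]
ee_rot: [0.976, -0.012, 0.217, 0.004]
contact_force: [0.6, 0.3, -1.6]
gripper_width: 23.2
```

```bash
cat >> h.py <<'E'
NIP=np.array([517.4,229.5,87.]); RT=A0*Ro.from_quat([1,0,0,0]); OFF=np.array([1.8,.3,93.2])
def pre(h,nip=NIP,off=OFF): plan(nip+A0.apply([0,0,h])-RT.apply(off),RT)
E
python3 - <<'E'
from h import *
pre(62)
p,R,s=pose(); d=grab('wrist'); cv2.imwrite('pics/w4.png',d['image'][100:330,200:460].repeat(2,0).repeat(2,1))
W=cloud(load('wrist'));print(fitnip(W,NIP))
T=R.inv().apply(W.reshape(-1,3)-p); T=T[~np.isnan(T[:,0])]
for lo in [16,64,70,76,82,88]:
    Q=T[(T[:,2]>=lo)&(T[:,2]<lo+6)&(abs(T[:,1])<26)&(abs(T[:,0])<30)]
    if len(Q)>3: print(lo,len(Q),Q.mean(0).round(1),Q.min(0).round(1),Q.max(0).round(1))
E
```

```text
t 9.55 p [452.7 229.9 255.1] w 23.2 F [ 0.6  0.3 -1.6] M [-0.01  1.08 -0.01] j [ 0.96 -0.   -0.69  0.57 -0.72  0.18]
shift(start tool axes) mm [-14.84  -1.49  24.45] shift(target axes) [-14.87  -1.44  24.43] rotvec [0.0017 0.0016 0.0005]
(array([516.56749042, 228.5843041 ,  85.30712899]), 83, np.float64(0.5862446467970559))
16 2019 [15.3  0.8 18.7] [  0.7 -21.2  16. ] [23.1 22.8 22. ]
64 38 [13.1  0.8 67.1] [11.3 -6.7 64.1] [14.   7.9 69.8]
70 46 [12.5  0.8 73.2] [ 9.9 -8.4 70. ] [14.   9.6 76. ]
76 46 [12.   0.9 79. ] [  8.3 -10.2  76.2] [14.2 11.4 82. ]
82 45 [11.9  0.2 84.8] [  7.9 -10.3  82.3] [13.8 11.6 87.8]
88 37 [11.6 -0.1 90.5] [  5.3 -11.6  88.5] [14.  11.8 93. ]
```

View pics/w4.png

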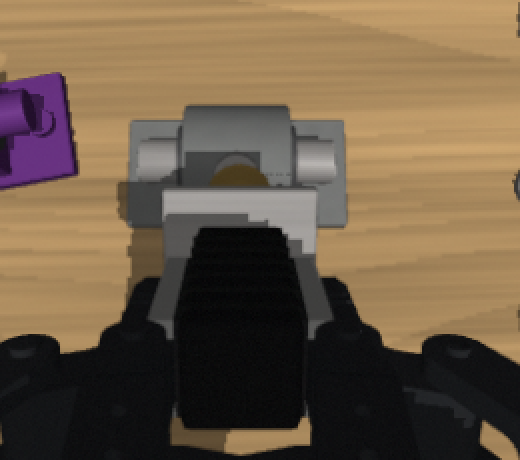

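```bash
python3 - <<'E'
from h import *
d=load('wrist'); W=cloud(d); R=Ro.from_quat(d['q']); p=d['p']; print(p, pose()[0])
T=R.inv().apply(W.reshape(-1,3)-p); T=T[~np.isnan(T[:,0])]
F=T[(T[:,2]>15)&(T[:,2]<21)&(abs(T[:,1])<26)&(T[:,0]>5)&(T[:,0]<30)]
print('flange',F[:,0].max(),np.percentile(F[:,0],99),F[:,1].min(),F[:,1].max(),np.median(F[:,2]))
N=T[(T[:,2]>60)&(T[:,2]<92)&(abs(T[:,1])<16)&(abs(T[:,0])<20)]
f=lambda x:np.hypot(N[:,0]-x[0],N[:,1]-x[1])-13.5
print('nose fit',least_squares(f,[1,0],loss='soft_l1').x)
for n in [fitnip(W,NIP)[0],NIP]: print('nip in tool',R.inv().apply(n-p), (R.inv()*A0).apply([0,0,1]))
E
```

```text
[452.70717413 229.91128213 255.09336867] [453.5749081  230.83874247 255.94203779]
flange 23.083141921511643 22.780448626492262 -21.211645306015694 22.840162685222527 18.65186516822081
nose fit [0.14985883 0.59485399]
nip in tool [-14.24622815  -0.52372577 180.84258001] [-0.00156179  0.00171492 -0.99999731]
nip in tool [-12.79341155  -1.45632648 179.65221735] [-0.00156179  0.00171492 -0.99999731]
```

Request:
play_rows:
  travel:
    - [-0.0074,-0.0006,0.008]
    - [-0.0074,-0.0006,0.008]
    - [0,0,0.008]
    - [0,0,0.005]
    - [0,0,0]
    - [0,0,0]
    - [0,0,0]
  rotation:
    - [0,0,0]
    - [0,0,0]
    - [0,0,0]
    - [0,0,0]
    - [0,0,0]
    - [0,0,0]
    - [0,0,0]
  grip: [0,0,0,0,0,0,0]

```text
clock: 10.18
position: [452.9, 232.0, 223.5]
ee_rot: [0.976, -0.012, 0.218, 0.003]
contact_force: [0.3, -0.1, -1.9]
gripper_width: 23.5
```

```bash
python3 - <<'E'
from h import *
pre(48)
for n in ('scene','top'):
    d=grab(n)
    if n=='scene': cv2.imwrite('pics/s2.png',cv2.resize(d['image'][80:200,310:420],None,fx=5,fy=5,interpolation=2))
for n in ('wrist',):
    d=grab(n);d=load(n); W=cloud(d); R=Ro.from_quat(d['q']); p=d['p']
    print('nip in tool',R.inv().apply(fitnip(W,NIP)[0]-p))
    T=R.inv().apply(W.reshape(-1,3)-p); T=T[~np.isnan(T[:,0])]
    F=T[(T[:,2]>15)&(T[:,2]<21)&(abs(T[:,1])<26)&(T[:,0]>5)&(T[:,0]<30)]
    print('flange',F[:,0].max(),F[:,1].min(),F[:,1].max(),p)
E
```

```text
t 10.1833 p [452.9 232.  223.5] w 23.5 F [ 0.3 -0.1 -1.9] M [-0.02  1.11 -0.01] j [ 0.95  0.03 -0.76  0.65 -0.62  0.09]
shift(start tool axes) mm [-1.58  0.64  9.78] shift(target axes) [-1.57  0.64  9.78] rotvec [ 0.0006 -0.0005 -0.0012]
nip in tool [ -0.62255239   1.1432601  152.44320298]
flange 23.13322270888571 -21.234371480371696 22.942366367284617 [452.64118163 231.94283348 223.52636366]
```

View pics/s2.png

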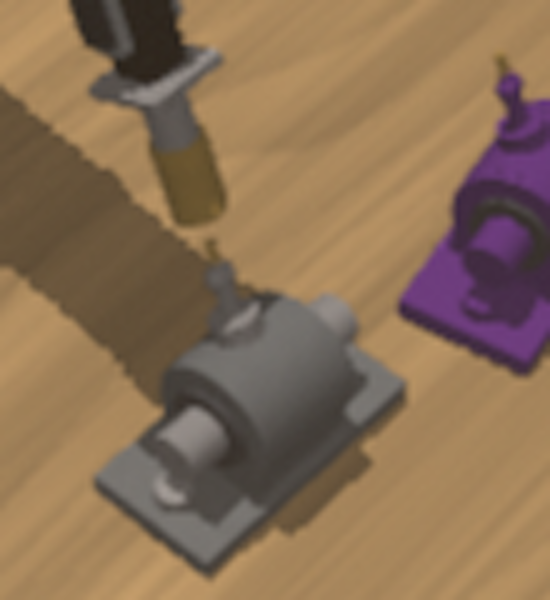

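The scene crop shows the nose end at about (200,215), in line with the pin at (212,243) to within a pixel or so of the original image. I'll check the lateral offset numerically from the same clouds.

```bash
python3 - <<'E'
from h import *
for n in ('scene','top'):
    W=cloud(load(n)); o,k,e=fitnip(W,NIP); print(n,'nip',o.round(1),k,e.round(2))
    P=W.reshape(-1,3);P=P[~np.isnan(P[:,0])]; L=A0.inv().apply(P-o)
    L=L[(np.hypot(L[:,0],L[:,1])<40)&(L[:,2]>48)]
    N=L[(L[:,2]<95)&(L[:,2]>60)&(np.hypot(L[:,0],L[:,1])<18)]; print('low',L[:,2].min(),len(N))
    f=lambda x:np.hypot(N[:,0]-x[0],N[:,1]-x[1])-13.5
    r=least_squares(f,[0,0],loss='soft_l1'); print('nose rel nipple axis (nip x,y)',r.x.round(2),np.abs(r.fun).mean())
    C=L[(L[:,2]>102)&(L[:,2]<125)&(np.hypot(L[:,0],L[:,1])<16)]
    f=lambda x:np.hypot(C[:,0]-x[0],C[:,1]-x[1])-11
    r=least_squares(f,[0,0],loss='soft_l1'); print('neck',r.x.round(2),len(C))
E
```

```text
scene nip [518.  229.2  86.3] 94 1.39
low 57.146702396601114 160
nose rel nipple axis (nip x,y) [0.68 1.08] 1.0468924665428383
neck [1.37 0.82] 65
top nip [516.6 231.5  87.6] 41 1.34
low 56.91371047271127 34
nose rel nipple axis (nip x,y) [1.1  0.81] 0.4454057600471685
neck [0. 0.] 0
```

Request:
play_rows:
  travel:
    - [-0.0013,0.0006,0]
    - [0,0,0.004]
    - [0,0,0.005]
    - [0,0,0.005]
    - [0,0,0.005]
    - [0,0,0.005]
    - [0,0,0]
  rotation:
    - [0,0,0]
    - [0,0,0]
    - [0,0,0]
    - [0,0,0]
    - [0,0,0]
    - [0,0,0]
    - [0,0,0]
  grip: [0,0,0,0,0,0,0]

```text
clock: 10.92
position: [461.2, 230.0, 199.2]
ee_rot: [0.976, -0.012, 0.217, 0.004]
contact_force: [0.2, -0.5, -1.6]
gripper_width: 23.4
```

```bash
python3 -c "
from h import *
pre(33); s=pose()[2]; print(pose()[1].inv().apply(s['contact_force']))"
```

```text
t 10.9167 p [461.2 230.  199.2] w 23.4 F [ 0.2 -0.5 -1.6] M [-0.04  1.16 -0.04] j [ 0.91  0.07 -0.8   0.72 -0.55  0.04]
shift(start tool axes) mm [ 1.23 -1.11 -0.81] shift(target axes) [ 1.23 -1.11 -0.81] rotvec [0.0034 0.0018 0.    ]
[-0.52721542  0.47082583  1.57300869]
```

Request:
play_rows:
  travel:
    - [0,0,0.003]
    - [0,0,0.003]
    - [0,0,0.003]
    - [0,0,0]
  rotation:
    - [0,0,0]
    - [0,0,0]
    - [0,0,0]
    - [0,0,0]
  grip: [0,0,0,0]

```text
clock: 11.25
position: [465.6, 231.0, 192.7]
ee_rot: [0.976, -0.012, 0.218, 0.003]
contact_force: [0.9, -0.3, -0.9]
gripper_width: 23.2
```

```bash
python3 -c "
from h import *
pre(23); s=pose()[2]; print(pose()[1].inv().apply(s['contact_force']))"
```

```text
t 11.25 p [465.6 231.  192.7] w 23.2 F [ 0.9 -0.3 -0.9] M [-0.02  0.69 -0.  ] j [ 0.89  0.08 -0.82  0.75 -0.52  0.02]
shift(start tool axes) mm [ 0.05 -0.04  1.49] shift(target axes) [ 0.06 -0.04  1.49] rotvec [ 0.0007 -0.0006 -0.0001]
[0.47896966 0.32367443 1.17113159]
```

Request:
play_rows:
  travel:
    - [0,0,0.002]
    - [0,0,0.002]
    - [0,0,0.002]
    - [0,0,0.002]
    - [0,0,0]
  rotation:
    - [0,0,0]
    - [0,0,0]
    - [0,0,0]
    - [0,0,0]
    - [0,0,0]
  grip: [0,0,0,0,0]

```text
clock: 11.67
position: [468.9, 230.7, 185.2]
ee_rot: [0.976, -0.012, 0.218, 0.003]
contact_force: [5.6, 0.5, -2.9]
gripper_width: 23.4
```

```bash
python3 -c "
from h import *
pre(15); s=pose()[2]; print(pose()[1].inv().apply(s['contact_force']))"
```

```text
t 11.6667 p [468.9 230.7 185.2] w 23.4 F [ 5.6  0.5 -2.9] M [ 0.09 -0.66  0.08] j [ 0.88  0.1  -0.83  0.78 -0.49 -0.  ]
shift(start tool axes) mm [ 0.27 -0.23  1.27] shift(target axes) [ 0.27 -0.23  1.27] rotvec [ 0.001  -0.     -0.0004]
[ 3.82711921 -0.69026806  4.96489004]
```

Request:
play_rows:
  travel:
    - [0.0006,0,0.001]
    - [0,0,0.002]
    - [0,0,0.002]
    - [0,0,0]
  rotation:
    - [0,0,0]
    - [0,0,0]
    - [0,0,0]
    - [0,0,0]
  grip: [0,0,0,0]

```text
clock: 12.0
position: [470.9, 230.3, 180.1]
ee_rot: [0.976, -0.012, 0.218, 0.003]
contact_force: [1.1, 1.5, -2.8]
gripper_width: 23.5
```

```bash
python3 -c "
from h import *
pre(10); s=pose()[2]; print(pose()[1].inv().apply(s['contact_force']))"
```

```text
t 12.0 p [470.9 230.3 180.1] w 23.5 F [ 1.1  1.5 -2.8] M [0.34 0.77 0.1 ] j [ 0.87  0.11 -0.83  0.8  -0.48 -0.01]
shift(start tool axes) mm [ 0.61 -0.6   0.83] shift(target axes) [ 0.61 -0.59  0.83] rotvec [0.0017 0.0013 0.0001]
[-0.26354894 -1.55831177  2.96978364]
```

Request:
play_rows:
  travel:
    - [0,-0.0003,0.002]
    - [0,0,0.002]
    - [0,0,0.002]
    - [0,0,0.002]
    - [0,0,0]
  rotation:
    - [0,0,0]
    - [0,0,0]
    - [0,0,0]
    - [0,0,0]
    - [0,0,0]
  grip: [0,0,0,0,0]

```text
clock: 12.42
position: [474.5, 230.4, 173.5]
ee_rot: [0.976, -0.012, 0.218, 0.003]
contact_force: [-4.7, -0.1, 4.0]
gripper_width: 22.9
```

```bash
python3 -c "
from h import *
pre(2); s=pose()[2]; print(pose()[1].inv().apply(s['contact_force']))"
```

```text
t 12.4167 p [474.5 230.4 173.5] w 22.9 F [-4.7 -0.1  4. ] M [-0.16  1.95 -0.12] j [ 0.85  0.12 -0.85  0.84 -0.45 -0.04]
shift(start tool axes) mm [ 0.19 -0.47  1.37] shift(target axes) [ 0.19 -0.47  1.37] rotvec [ 0.0018  0.0003 -0.0002]
[-2.52933331  0.25002048 -5.66264828]
```

Request:
play_rows:
  travel:
    - [0,0,0.0015]
    - [0,0,0.0015]
    - [0,0,0]
  rotation:
    - [0,0,0]
    - [0,0,0]
    - [0,0,0]
  grip: [0,0,0]

```text
clock: 12.67
position: [475.7, 230.4, 171.0]
ee_rot: [0.976, -0.012, 0.218, 0.003]
contact_force: [-6.2, -1.2, 4.3]
gripper_width: 23.2
```

```bash
python3 -c "
from h import *
pre(0); s=pose()[2]; print(pose()[1].inv().apply(s['contact_force']))"
```

```text
t 12.6667 p [475.7 230.4 171. ] w 23.2 F [-6.2 -1.2  4.3] M [-0.26  2.19 -0.14] j [ 0.84  0.12 -0.85  0.86 -0.45 -0.05]
shift(start tool axes) mm [ 0.14 -0.42  0.61] shift(target axes) [ 0.14 -0.42  0.61] rotvec [ 0.0016  0.0001 -0.0002]
[-3.7781913   1.32999055 -6.53373828]
```

Request:
play_rows:
  travel:
    - [0,0,0.001]
    - [0,0,0.0005]
    - [0,0,0]
  rotation:
    - [0,0,0]
    - [0,0,0]
    - [0,0,0]
  grip: [0,0,0]

```text
clock: 12.92
position: [476.1, 230.4, 170.5]
ee_rot: [0.976, -0.012, 0.219, 0.003]
contact_force: [-11.2, -1.2, 10.3]
gripper_width: 23.5
```

```bash
python3 -c "
from h import *
pre(0); s=pose()[2]; print(pose()[1].inv().apply(s['contact_force']))"
```

```text
t 12.9167 p [476.1 230.4 170.5] w 23.5 F [-11.2  -1.2  10.3] M [-0.51  3.11 -0.24] j [ 0.84  0.12 -0.85  0.86 -0.44 -0.06]
shift(start tool axes) mm [-0.03 -0.42 -0.06] shift(target axes) [-0.03 -0.42 -0.06] rotvec [ 0.001  -0.001  -0.0003]
[ -5.73111459   1.48968915 -14.03861821]
```

Request:
play_rows:
  travel:
    - [-0.0004,0,0.0003]
    - [0,0,0]
    - [0,0,0]
    - [0,0,0]
    - [0,0,0]
    - [0,0,0]
    - [0,0,0]
    - [0,0,0]
    - [0,0,0]
    - [0,0,0]
    - [0,0,0]
    - [0,0,0]
  rotation:
    - [0,0,0]
    - [0,0,0]
    - [0,0,0]
    - [0,0,0]
    - [0,0,0]
    - [0,0,0]
    - [0,0,0]
    - [0,0,0]
    - [0,0,0]
    - [0,0,0]
    - [0,0,0]
    - [0,0,0]
  grip: [0,0,0,0,0,0,0,0,0,0,0,0]

```text
clock: 13.92
position: [476.0, 230.4, 170.4]
ee_rot: [0.976, -0.012, 0.219, 0.003]
contact_force: [-12.0, -0.7, 11.5]
gripper_width: 23.6
```

```bash
python3 - <<'E'
from h import *
pre(0); p,R,s=pose(); print(R.inv().apply(s['contact_force']))
d=grab('scene'); cv2.imwrite('pics/s3.png',cv2.resize(d['image'][80:200,310:420],None,fx=5,fy=5,interpolation=2))
P=cloud(load('scene')).reshape(-1,3);P=P[~np.isnan(P[:,0])]; L=A0.inv().apply(P-np.array([518,229.2,87])); L=L[np.hypot(L[:,0],L[:,1])<40]
for nm,lo,hi,r in (('nose',6,36,13.5),('neck',44,66,11)):
    N=L[(L[:,2]>lo)&(L[:,2]<hi)&(np.hypot(L[:,0],L[:,1])<r+4)]
    f=lambda x:np.hypot(N[:,0]-x[0],N[:,1]-x[1])-r
    print(nm,len(N),least_squares(f,[0,0],loss='soft_l1').x.round(2))
d=grab('wrist');d=load('wrist');R=Ro.from_quat(d['q']);T=R.inv().apply(cloud(d).reshape(-1,3)-d['p']);T=T[~np.isnan(T[:,0])]
F=T[(T[:,2]>11)&(T[:,2]<22)&(abs(T[:,1])<26)&(T[:,0]>14.5)&(T[:,0]<28)]; print('flange',F.min(0),F.max(0),np.median(F,0), np.linalg.lstsq(np.c_[F[:,:2],np.ones(len(F))],F[:,2],rcond=None)[0])
E
```

```text
t 13.9167 p [476.  230.4 170.4] w 23.6 F [-12.   -0.7  11.5] M [-0.66  2.99 -0.38] j [ 0.84  0.12 -0.85  0.87 -0.44 -0.06]
shift(start tool axes) mm [ 0.09 -0.41 -0.09] shift(target axes) [ 0.09 -0.41 -0.09] rotvec [ 0.001  -0.0015 -0.0004]
[ -5.93065593   1.01236227 -15.50394397]
nose 125 [-1.5  -0.32]
neck 55 [-0.6 -0.8]
flange [ 14.50636559 -20.87692572  16.78248729] [22.8050843  22.84989766 21.99808115] [18.98940631  0.73249194 18.72892831] [ 1.31423120e-01 -1.17215586e-03  1.63664912e+01]
```

View pics/s3.png

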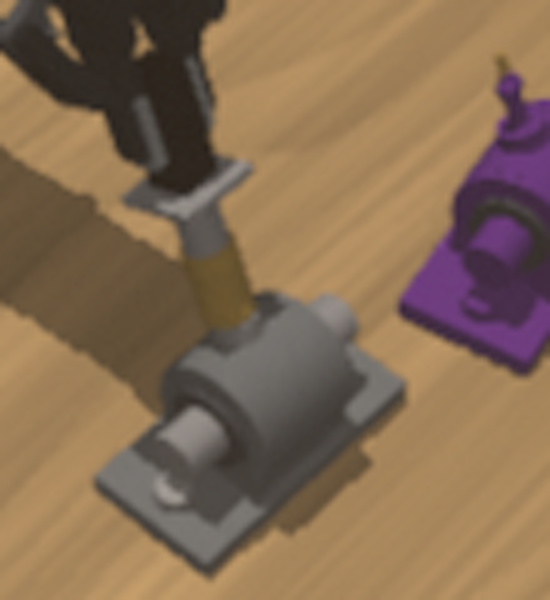

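```bash
python3 - <<'E'
from h import *
d=load('wrist');R=Ro.from_quat(d['q']);T=R.inv().apply(cloud(d).reshape(-1,3)-d['p']);T=T[~np.isnan(T[:,0])]
G=T[(abs(T[:,1]-.5)<8)&(T[:,0]>9)&(T[:,0]<17)&(T[:,2]>-34)&(T[:,2]<14)]
for lo in range(-34,14,8):
    Q=G[(G[:,2]>=lo)&(G[:,2]<lo+8)]; print(lo,len(Q),np.median(Q[:,0]).round(2),np.percentile(Q[:,0],95).round(2))
F=T[(abs(T[:,1]-.5)<20)&(T[:,0]>13)&(T[:,0]<26)&(T[:,2]>15)&(T[:,2]<24)]
for lo in range(13,25,2):
    Q=F[(F[:,0]>=lo)&(F[:,0]<lo+2)]; print('fl',lo,len(Q),np.median(Q[:,2]).round(2) if len(Q) else '')
print(pose()[2]['clock'],pose()[2]['contact_force'])
E
```

```text
-34 337 12.91 13.39
-26 270 12.8 13.36
-18 221 12.73 13.24
-10 197 12.7 13.11
-2 153 12.64 13.06
6 143 12.58 12.91
fl 13 236 18.67
fl 15 246 18.58
fl 17 235 18.6
fl 19 249 18.69
fl 21 309 19.26
fl 23 0 
14.0167 [-12.38690651  -1.35402039  11.26029267]
```

```bash
python3 -c "
from h import *
s=pose()[2];print(s['gripper_width'],np.abs(s['joint_vel']).max());print(workorder.job_done())"
```

```text
23.39829978672936 0.0023911284855205146
the job is handed in; nothing more can be done
None
```

I slid the greaser out of the holder's open front (about 85 mm) and pressed it over the tilted nipple until the shoulder stopped it. I handed the job in at about 14 s with the greaser still gripped and held pressed home. No verdict was reported, so these are my own last checks:

- **Home on the shoulder:** the axial push-back grew to about 8 N as the pin went in. It then jumped to about 16–18 N, above the pin's 10 N maximum, so the mouth is on the shoulder. The arm position also puts the mouth within about 0.1 mm of home along the axis. I judged the pin depth from the force, since it cannot be read directly.
- **In line:** the tool is within 0.002 rad of the assumed nipple axis, and the greaser is tilted about 0.01 rad in the grip.
- **Centred:** the scene camera put the nose up to 1.5 mm off the nipple axis, while the arm's own position gave about 0.4 mm. Both are inside the 4 mm limit.
- **Sideways force:** about 5 N remained at the end, and a 0.4 mm shift did not remove it.
- **Still held:** the fingers stood at about 23.5 mm on the 24 mm grip, and the arm was at rest.
- **Bystanders:** I kept the arm clear of the spanner, fuse link and thumb nuts. I did not measure their positions again at the end.

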